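Set the edge-gluing press to four clicks and hold it

TASK

Start up the edge-gluing press: on its control box push the three buttons fully home one at a time, first the broad mushroom button, then the square one, then the narrow round one. Then swing the press's spring-loaded ratchet lever round, anticlockwise seen from above, until it has clicked exactly four times (never over the fifth click), and finish with the gripper still holding the lever there, since it springs back if let go. Leave the tape roll, the glue bottle and the wood offcut undisturbed.

Things in the scene. Friction and masses are not known exactly. Their poses are not given: they have to be found in the camera images.
- lever: Ratchet lever: flat steel arm, 20 mm wide, top 62 mm above the bench. Origin on its vertical pivot at bench height, own z up, own x level from the pivot along the arm to the handle. It rests on a stop, pointing roughly at the robot, and turns anticlockwise seen from above (own x towards own y) by up to 1.25 rad. A spring drives it back: about 9 N at the handle at rest, rising 4 N per rad.
- lever_grip (a point): Middle of the lever's handle, 95 mm above the bench: an upright round black post, 23 to 24 mm in diameter, standing on the arm 150 mm from the pivot, its top 120 mm above the bench, bare for 56 mm above the arm. The post spins freely about its own upright axis, so a gripper may hold it without turning.
- pawl_nose (a point): 7 mm ball nose of the sprung pawl under the arm, about 85 mm from the pivot; it rides over the pins and never locks. Climbing a pin adds about 4 N at the handle; past the pin's top the pawl drops, which is one click: the force needed falls by 5 to 8 N in all, within about 8 mm of handle travel, then rises towards the next pin.
- pin_plate: Fixed disc, 89 mm in radius, under the lever, with seven upright 7 mm pins on an 80 mm radius. Origin on the pivot axis, 12 mm above the bench; own z up, own x level from the pivot to pin 1; pins 2 to 7 follow anticlockwise every 0.13 rad. Pin k clicks when the lever's own x is (k-1) x 0.13 rad past the plate's own x. The slack before the first click, 0.09 to 0.30 rad, differs each time.
- mushroom_top (a point): Centre of the top of the broad mushroom button: a round black cap 42 mm in diameter, 26 mm above the control box, pressed straight down. The grey control box is 110 x 190 mm and 45 mm high; its three buttons stand in a row along its long side, 60 mm apart, in an order that changes.
- mushroom (a joint): How far the mushroom button is pressed, m: 0 up, 0.006 fully home. Sprung: about 1.5 N to start it, 4.5 N fully home; it comes up again by itself.
- square_top (a point): Centre of the top of the square button: a black cap 26 x 26 mm, 26 mm above the control box.
- square (a joint): How far the square button is pressed, m; the same travel and spring as the mushroom button.
- narrow_top (a point): Centre of the top of the narrow round button: a black cap 16 mm in diameter, 26 mm above the control box.
- narrow (a joint): How far the narrow button is pressed, m; the same travel and spring as the mushroom button.
- tape: Bystander: black roll of tape lying flat, 90 mm in diameter, 24 mm high; origin at the centre of its underside.
- glue: Bystander: white glue bottle, 64 mm in diameter, 170 mm tall, standing; origin at the centre of its underside.
- offcut: Bystander: pale wood offcut 160 x 50 x 40 mm lying on the bench, own x along its length; origin at the centre of its underside.

How it is judged:
By the outcome, as a careful person would: the job done as asked, in the order asked, and still so for the second after the job is handed in, while the arm keeps its last pose, push and grip.
It also fails if it takes over 72 s, if anything falls off the work surface, if the arm or the gripper's body presses on something with over 40 N, if the wrist force passes 120 N, or if a joint passes its speed limit or range.

ROBOT

A 6-joint arm with a two-finger parallel gripper is mounted at the origin on the work surface. World frame = base frame: x ahead of the robot, y to its left, z up, the work surface at z = 0. Lengths are in m, angles in rad, forces in N, time in s.
With the tool pointing down it reaches from about 0.225 to 0.725 m from the base axis. Payload 3.1 kg.
Tool frame: the origin (TCP) lies midway between the tips of the shut fingers; the grasp point (between the pads) lies r.pinch_z behind it (r.pinch_z is the distance from the TCP to the grasp point, in m); z points along the fingers, y is the line along which they close (so a half turn about z gives the same grasp; the last joint's range is limited). The gripper opens to 85 mm and grips with 20 to 120 N. Pads are 22 mm wide; open, the fingers measure 114 mm over their backs; the gripper's body (76 mm by 85 mm) begins 54 mm behind the grasp point. The pads swing forward as they close: fully open they stand 13 mm farther back than shut.
Start: joints at [-1.243, 0.048, 0.099, 1.622, 0, 1.443], TCP at [0.231, -0.471, 0.231] pointing down, gripper open.
Joint ranges: [-2.91, 2.91], [-0.99, 1.94], [-1.21, 1.42], [-2.12, 2.29], [-1.49, 1.47], [-3.14, 3.14]. Speed limits (rad/s): [2.79, 2.79, 3.14, 3.14, 3.14, 3.14].

INTERFACE

Orientations are given as a rotation vector (axis times angle).
In Python, from cell import r, gripper_to, eyes, monitor gives the robot as it stands. The module is installed in compiled form; this text tells all that it offers. Calls block until the motion is done:
- r.move_to(position, orientation): joint-space move of the TCP to a pose.
- r.servo_line(position, attitude=None, feed=0.15, guard=None): straight line of the TCP; attitude=None keeps the orientation; feed is the mean speed in m/s. With guard (N) it stops when the force on the tool has changed by that much, and returns True; else False.
- r.goto_joints(angles): joint-space move.
- gripper_to(opening, effort=None): finger opening in m; effort is the grip in N (None keeps the last); returns when the fingers have stopped.
- r.sleep(seconds).
- r.inverse_kinematics(position, orientation): joint angles nearest the present ones, or None.
- eyes.capture(name): name is "scene" or "side" or "wrist"; returns (picture, depth): 384x512x3 uint8, red, green, blue; 384x512 float32, m along the optical axis (not along the pixel's ray), 0 where there is no reading.
- eyes.camera_params(name): a dict with "fx", "fy", "cx", "cy" (pixels), "rvec" (rotation vector, rad) and "tvec" (3), from world to camera coordinates, as OpenCV has them. Camera axes: x right, y down, z forward; pixel columns grow to the right and rows downward; lengths in m; the calibration is good to about 2 mm. A picture is of the moment at which its call begins: read the wrist's pose just before it. camera_params takes no time and is no camera call; for the wrist camera it gives the pose at the moment of the call.
A pose or a line that the arm cannot do raises r.Unreachable and nothing moves.
- r.job_done(): hands the job in; it is judged then, once.
Trained networks look in the newest picture that a camera, given by its name, has taken for a name from the list of things; names that differ only in an ending like _2 or _b are one class to them, and where a whole thing is asked for, a point or a joint stands for the part that bears it (a point fixed in the world has none). Each returns a list of dicts, best first, with "confidence" (0 to 1); they miss things now and then, are a little off and sometimes report something else, mostly with a low value. They report only what shows in the picture. A call takes as long as a camera call.
- eyes.search_frame(camera, name): "box" ([left, top, right, bottom] in pixels, round what is visible of it).
- eyes.spot_point(camera, name): "location" ([row, column] in pixels: a listed point, or the origin of a listed thing).
Readings, each from a call of its own:
- monitor.current_time_s(): time.
- monitor.current_q(): joint angles.
- monitor.current_qd(): joint speeds.
- monitor.current_tau(): joint torques, N m.
- monitor.current_eef_pos(): TCP position.
- monitor.current_ee_rot(): TCP orientation.
- monitor.current_contact_force(): force on the tool from outside, world axes, zero at the start.
- monitor.current_ft_torque(): the same for the moment, N m.
- monitor.current_finger_gap(): finger opening in m.
- monitor.current_grasp_force(): force on a finger pad.
Only numpy, scipy, OpenCV 4.12 (cv2) and the standard library are available. Lean on these libraries where they do the work, as an engineer would, in place of code of your own. Each camera call takes 0.05 s, during which the arm holds its last target. There are 200 camera calls.

## Working session

There is one attempt and no reset: what is moved stays moved. The work goes in short steps, each a Python script; the robot and the scene stay as the last script left them, time stands still between calls to the robot, and variables do not carry over. Pictures are saved under pics/ and viewed, at most 10 in all, crops included, and the job is handed in when it is done.

```bash
mkdir -p pics; cat > h.py <<'E'
import numpy as np, cv2
from cell import r, gripper_to, eyes, monitor
def cam(n):
    p=eyes.camera_params(n); R=cv2.Rodrigues(np.array(p["rvec"],float))[0]; return p,R,np.array(p["tvec"],float).ravel()
def at_z(n,row,col,z):
    p,R,t=cam(n); d=R.T@np.array([(col-p["cx"])/p["fx"],(row-p["cy"])/p["fy"],1]); o=-R.T@t
    return o+d*(z-o[2])/d[2]
def deproj(n,row,col,dep):
    p,R,t=cam(n); c=np.array([(col-p["cx"])/p["fx"],(row-p["cy"])/p["fy"],1])*dep
    return R.T@(c-t)
def cloud(n,dep):
    p,R,t=cam(n); v,u=np.indices(dep.shape); c=np.stack([(u-p["cx"])/p["fx"]*dep,(v-p["cy"])/p["fy"]*dep,dep],-1)
    return (c-t)@R
E
python3 - <<'E'
from h import *
np.set_printoptions(precision=4,suppress=True)
for n in("scene","side"):
    im,d=eyes.capture(n); cv2.imwrite(f"pics/{n}0.png",im[...,::-1]); np.save(f"{n}.npy",d)
    for k,z in [("lever",.0),("lever_grip",.095),("pin_plate",.012),("mushroom_top",.071),("square_top",.071),("narrow_top",.071),("tape",0),("glue",0),("offcut",0)]:
        for x in eyes.spot_point(n,k)[:2]:
            print(n,k,round(x["confidence"],2),np.array(x["location"]),at_z(n,*x["location"],z))
print(r.pinch_z,monitor.current_ee_rot(),monitor.current_time_s(),monitor.current_contact_force())
E
```

```text
scene lever 0.97 [232.3 211.4] [ 0.6541 -0.1046  0.    ]
scene lever_grip 0.97 [197.2 254.3] [ 0.5231 -0.0481  0.095 ]
scene lever_grip 0.41 [178.9 137.2] [ 0.7015 -0.3572  0.095 ]
scene mushroom_top 0.57 [266.5 364.3] [0.4905 0.3082 0.071 ]
scene square_top 0.46 [236.8 331.1] [0.4729 0.1905 0.071 ]
scene tape 0.74 [131.2 209.4] [ 0.3553 -0.402   0.    ]
scene glue 0.88 [337.1 339.1] [0.6637 0.3583 0.    ]
scene offcut 0.71 [176.6 137.6] [ 0.6604 -0.4368  0.    ]
scene offcut 0.4 [334.2 339.8] [0.6563 0.3556 0.    ]
side lever 0.93 [184.3 240.3] [ 0.6703 -0.1084  0.    ]
side lever_grip 0.76 [196.6 265.5] [ 0.5192 -0.0453  0.095 ]
side lever_grip 0.36 [273.4 202.8] [0.4761 0.2634 0.095 ]
side pin_plate 0.71 [182.4 241. ] [ 0.6664 -0.1075  0.012 ]
side square_top 0.53 [259.9 220.9] [0.4809 0.1922 0.071 ]
side narrow_top 0.5 [272.1 200.3] [0.496  0.2541 0.071 ]
side tape 0.88 [180.8 367.6] [ 0.3546 -0.3965  0.    ]
side glue 0.76 [278.7 132.3] [0.6595 0.3562 0.    ]
side glue 0.57 [196.9 257.3] [ 0.5914 -0.1     0.    ]
side offcut 0.73 [141.4 299.7] [ 0.648  -0.4183  0.    ]
0.0187 [ 3.0603  0.7098 -0.0001] 1.0 [-0.736   0.0776  0.2715]
```

View pics/scene0.png

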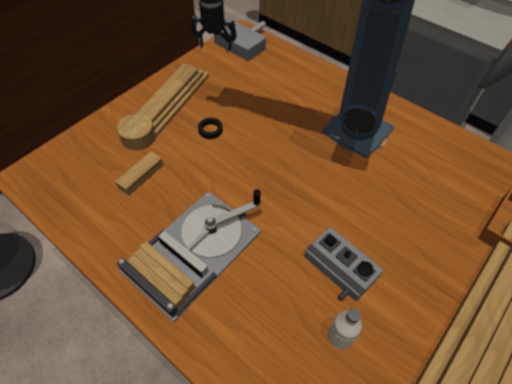

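View pics/side0.png

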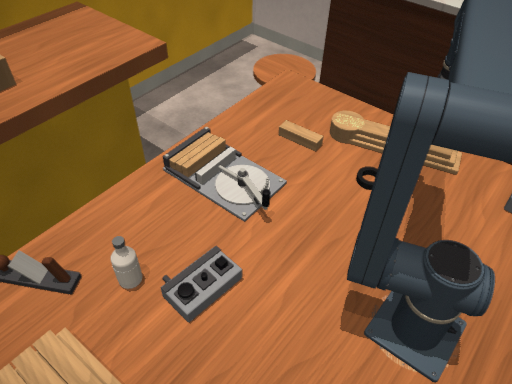

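Both views show the press, with the lever post at scene (256,197), and the box, with its buttons at scene (331,240), (347,255) and (365,269). The order seems to be square, narrow, mushroom with increasing y. I'll check from near with the wrist camera.

```bash
python3 - <<'E'
from h import *
np.set_printoptions(precision=4,suppress=True)
gripper_to(0.0,40)
DOWN=[np.pi,0,0]
r.move_to([0.46,-0.04,0.33],DOWN)
def look(tag,ks):
    im,d=eyes.capture("wrist"); cv2.imwrite(f"pics/w{tag}.png",im[...,::-1]); np.save(f"w{tag}.npy",cloud("wrist",d))
    for k,z in ks:
        for x in eyes.spot_point("wrist",k)[:2]:
            print(k,round(x["confidence"],2),np.array(x["location"]),at_z("wrist",*x["location"],z))
look("lev",[("lever",0.062),("lever_grip",.095),("pin_plate",.012)])
r.move_to([0.44,0.25,0.33],DOWN)
look("box",[("mushroom_top",.071),("square_top",.071),("narrow_top",.071)])
print(monitor.current_time_s(),monitor.current_contact_force())
a=cv2.imread("pics/wlev.png");b=cv2.imread("pics/wbox.png")
cv2.imwrite("pics/wl.png",cv2.resize(np.hstack([a,b]),(800,300)))
E
```

```text
lever 0.87 [  4.6 299.7] [ 0.6399 -0.0917  0.062 ]
lever_grip 0.58 [114.3 264.2] [ 0.5161 -0.0497  0.095 ]
mushroom_top 0.6 [117.7 208.6] [0.4904 0.3125 0.071 ]
square_top 0.68 [128.3 302.1] [0.4769 0.1907 0.071 ]
square_top 0.61 [ 47.9 498.2] [ 0.5727 -0.0416  0.071 ]
narrow_top 0.64 [123.2 254.3] [0.4834 0.2533 0.071 ]
8.6333 [-0.8682 -0.4807 -0.554 ]
```

View pics/wl.png

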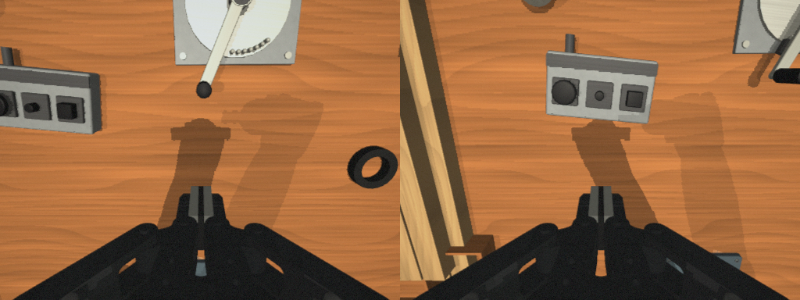

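The right half shows the box: mushroom (565,92), narrow (599,96), square (633,100), which confirms the order. The left half shows the lever, its post at (204,90) and the pins at about (232–270, 40–53). I'll refine the centres with depth and find the pins.

```bash
python3 - <<'E'
from h import *
np.set_printoptions(precision=4,suppress=True)
P=np.load("wbox.npy")
for n,g in [("mush",(.4905,.311)),("narrow",(.4825,.2525)),("square",(.475,.191))]:
    for lo,hi in((.066,.076),):
        m=(abs(P[...,2]-.071)<.005)&(np.hypot(P[...,0]-g[0],P[...,1]-g[1])<.028)
        q=P[m]; print(n,m.sum(),q.mean(0),(q.max(0)+q.min(0))/2,np.ptp(q,axis=0))
P=np.load("wlev.npy")
m=(abs(P[...,2]-.12)<.006)&(np.hypot(P[...,0]-.52,P[...,1]+.048)<.03);q=P[m];print("post",m.sum(),q.mean(0),np.ptp(q,axis=0))
m=(abs(P[...,2]-.062)<.004)&(np.hypot(P[...,0]-.6,P[...,1]+.08)<.12);q=P[m][:,:2]
print("arm",m.sum(),cv2.fitLine(q.astype(np.float32),cv2.DIST_L2,0,.01,.01).ravel(),q.min(0),q.max(0))
im=cv2.imread("pics/wlev.png")[0:100,210:400]; cv2.imwrite("pics/pins.png",cv2.resize(im,None,fx=4,fy=4,interpolation=2))
E
```

```text
mush 797 [0.4903 0.3123 0.0697] [0.49   0.3131 0.0692] [0.0396 0.0408 0.0063]
narrow 116 [0.4842 0.253  0.0697] [0.4841 0.253  0.0687] [0.0142 0.0144 0.0052]
square 395 [0.4788 0.1938 0.0698] [0.4788 0.1938 0.0692] [0.0272 0.0269 0.0059]
post 331 [ 0.5168 -0.0448  0.1174] [0.0225 0.0219 0.0054]
arm 1869 [ 0.9152 -0.4029  0.59   -0.0756] [ 0.5204 -0.1169] [ 0.645  -0.0384]
```

View pics/pins.png

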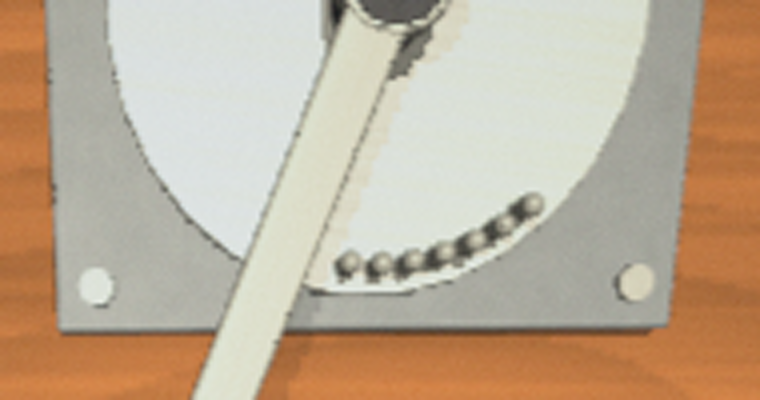

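All seven pins are visible, from pin 1 at crop (349,263) to pin 7 at (534,205), just past the arm. Next I'll compute the pin angles and press the buttons.

```bash
python3 - <<'E'
from h import *
np.set_printoptions(precision=4,suppress=True)
P=np.load("wlev.npy"); piv=np.array([.6541,-.1052])
for (x,y) in [(349,263),(380,265),(412,262),(443,253),(475,240),(506,225),(534,205)]:
    p=P[round(y/4-.4),round(210+x/4-.4)]; v=p[:2]-piv
    print(p,np.hypot(*v),np.arctan2(v[1],v[0])%(2*np.pi))
D=[np.pi,0,0]
for n,c in [("mush",(.490,.3127)),("square",(.4788,.1938)),("narrow",(.4842,.253))]:
    r.move_to([*c,.10],D); r.servo_line([*c,.082],feed=.05); r.sleep(.2)
    f0=np.array(monitor.current_contact_force())
    for z in np.arange(.076,.058,-.001):
        hit=r.servo_line([*c,z],feed=.02)
        f=np.array(monitor.current_contact_force())-f0
        print(n,round(z,4),round(monitor.current_eef_pos()[2],4),f)
        if f[2]>11: break
    r.servo_line([*c,.09],feed=.08)
r.servo_line([.4842,.253,.2],feed=.2)
print(monitor.current_time_s())
E
```

```text
[ 0.5752 -0.0934  0.0443] 0.07978997559950216 2.99327101676979
[ 0.574  -0.1039  0.0445] 0.08015971919907512 3.125444775353385
[ 0.5752 -0.1144  0.0442] 0.07945370680131507 3.257187470171162
[ 0.5776 -0.1235  0.0435] 0.07861954896141607 3.376549295436851
[ 0.581  -0.1331  0.0463] 0.07825057995716492 3.5063206192970213
[ 0.586  -0.1437  0.0438] 0.0782326090939563 3.655940184195651
[ 0.5918 -0.1521  0.0443] 0.07795285639494748 3.7873153309975782
mush 0.076 0.0757 [-1.2495 -0.6266  0.4177]
mush 0.075 0.075 [-0.5012  0.3221 -1.0487]
mush 0.074 0.0739 [-0.7082  0.2665 -0.2481]
mush 0.073 0.0729 [-0.1604  0.9082 -0.3393]
mush 0.072 0.0719 [0.753  0.1876 0.4499]
mush 0.071 0.0711 [0.1739 0.6563 0.2906]
mush 0.07 0.0703 [-0.6333  0.0386  1.7267]
mush 0.069 0.0692 [-1.1351  0.1276  2.3764]
mush 0.068 0.0681 [-0.548   0.8343  2.9979]
mush 0.067 0.0671 [-1.3432  0.1851  3.5993]
mush 0.066 0.0661 [-1.1141 -0.3715  3.7025]
mush 0.065 0.0652 [-0.2168  0.1642  4.1127]
mush 0.064 0.065 [-1.876  -0.5625  8.3188]
mush 0.063 0.065 [-3.2763 -1.5741 11.3404]
square 0.076 0.0757 [-1.3102 -0.6282 -0.0785]

[... 635 characters left out ...]
6915]
narrow 0.076 0.0757 [-0.9781 -0.1671 -0.247 ]
narrow 0.075 0.075 [-0.2109  0.4067 -0.2717]
narrow 0.074 0.0739 [-0.4658 -0.6253 -0.9381]
narrow 0.073 0.0729 [-1.0923 -0.2441 -0.4352]
narrow 0.072 0.0719 [-0.3891  0.0527 -0.3544]
narrow 0.071 0.0711 [-0.4486  0.7775 -0.3083]
narrow 0.07 0.0703 [ 0.5081 -0.076   0.5388]
narrow 0.069 0.0692 [-0.5477 -0.3026  2.1307]
narrow 0.068 0.0682 [-1.3164 -0.5079  0.9253]
narrow 0.067 0.0671 [-2.0896  0.2358  2.4416]
narrow 0.066 0.0661 [-0.7441  0.4099  3.0402]
narrow 0.065 0.0651 [-0.3241  0.0786  3.9092]
narrow 0.064 0.065 [-2.8053 -0.606   6.7215]
narrow 0.063 0.0649 [-3.2627 -0.9965 10.4033]
narrow 0.062 0.0649 [-4.8113 -1.9023 14.8117]
26.4083
```

All three buttons went home in order, each reaching a hard stop at z≈0.065. Next is gripping the post.

```bash
python3 - <<'E'
from h import *
from scipy.optimize import least_squares
np.set_printoptions(precision=4,suppress=True)
Q=np.array([[.5752,-.0934],[.574,-.1039],[.5752,-.1144],[.5776,-.1235],[.581,-.1331],[.586,-.1437],[.5918,-.1521]])
k=np.arange(7)
s=least_squares(lambda p:(p[:2]+.08*np.stack([np.cos(p[2]+.13*k),np.sin(p[2]+.13*k)],1)-Q).ravel(),[.654,-.105,2.99])
print("pivot,pin1",s.x,"rms",np.sqrt(2*s.cost/14))
v=np.array([.5168,-.0448])-s.x[:2];print("lever",np.hypot(*v),np.arctan2(v[1],v[0]))
D=[np.pi,0,0]; g=[.517,-.0455]
gripper_to(.085)
r.move_to([*g,.2],D); r.servo_line([*g,.078],feed=.12)
gripper_to(.015,70); r.sleep(.2)
print(monitor.current_finger_gap(),monitor.current_grasp_force(),monitor.current_eef_pos(),monitor.current_contact_force(),monitor.current_time_s())
E
```

```text
pivot,pin1 [ 0.6544 -0.102   3.0324] rms 0.00038901153669510923
lever 0.14902733583243027 2.747570118944563
0.02211272915287537 68.71020019054413 [ 0.5172 -0.0452  0.0785] [-0.7726  1.9124  3.7034] 33.85
```

```bash
cat > sw.py <<'E'
from h import *
C=np.array([.6544,-.102]); R=.149; th0=2.7476
def sweep(a,b,st):
    for q in np.arange(a,b+1e-6,st):
        t=th0+q; p=C+R*np.array([np.cos(t),np.sin(t)])
        r.servo_line([*p,.078],feed=.03)
        F=np.mean([monitor.current_contact_force() for _ in range(4)],0)
        v=np.array(monitor.current_eef_pos()[:2])-C
        e=v/np.hypot(*v); tg=np.array([-e[1],e[0]])
        print("%.3f act %.3f r %.4f  Ft %.2f Fr %.2f Fz %.1f"%(q,np.arctan2(v[1],v[0])%6.2832-th0,np.hypot(*v),-F[:2]@tg,F[:2]@e,F[2]))
    print(monitor.current_time_s(),monitor.current_finger_gap(),monitor.current_eef_pos())
E
python3 -c "
from sw import *
sweep(.03,.12,.03); sweep(.14,.36,.01)"
```

```text
0.030 act 0.012 r 0.1485  Ft 8.33 Fr 1.69 Fz 3.4
0.060 act 0.042 r 0.1485  Ft 8.82 Fr 0.25 Fz 2.3
0.090 act 0.071 r 0.1485  Ft 9.05 Fr 1.14 Fz 3.4
0.120 act 0.102 r 0.1485  Ft 9.97 Fr 1.20 Fz 3.5
35.0333 0.022103840059134662 [ 0.51216879 -0.05917721  0.07848063]
0.140 act 0.121 r 0.1486  Ft 9.27 Fr 0.99 Fz 4.0
0.150 act 0.131 r 0.1485  Ft 9.27 Fr -0.26 Fz 3.1
0.160 act 0.140 r 0.1486  Ft 9.54 Fr 0.53 Fz 4.0
0.170 act 0.150 r 0.1486  Ft 8.79 Fr 0.97 Fz 3.8
0.180 act 0.160 r 0.1486  Ft 8.52 Fr 0.43 Fz 3.9
0.190 act 0.170 r 0.1486  Ft 9.00 Fr 0.83 Fz 3.7
0.200 act 0.180 r 0.1486  Ft 8.92 Fr 0.17 Fz 3.9
0.210 act 0.190 r 0.1486  Ft 10.22 Fr 1.24 Fz 4.6
0.220 act 0.200 r 0.1486  Ft 10.23 Fr -0.07 Fz 4.4
0.230 act 0.210 r 0.1486  Ft 9.62 Fr 0.58 Fz 3.7
0.240 act 0.220 r 0.1486  Ft 9.42 Fr -0.01 Fz 4.1
0.250 act 0.230 r 0.1486  Ft 9.61 Fr -0.09 Fz 4.3
0.260 act 0.239 r 0.1486  Ft 10.06 Fr 1.37 Fz 4.5
0.270 act 0.246 r 0.1486  Ft 10.75 Fr 0.49 Fz 3.9
0.280 act 0.251 r 0.1486  Ft 14.32 Fr -0.17 Fz 4.8
0.290 act 0.254 r 0.1486  Ft 15.96 Fr 0.38 Fz 6.0
0.300 act 0.279 r 0.1487  Ft 8.16 Fr -0.34 Fz 5.0
0.310 act 0.287 r 0.1487  Ft 11.01 Fr 0.24 Fz 5.3
0.320 act 0.310 r 0.1487  Ft 4.40 Fr 0.78 Fz 4.7
0.330 act 0.317 r 0.1487  Ft 7.85 Fr 0.32 Fz 4.0
0.340 act 0.332 r 0.1487  Ft 4.10 Fr -0.13 Fz 4.5
0.350 act 0.339 r 0.1487  Ft 6.98 Fr -0.40 Fz 5.7
0.360 act 0.346 r 0.1487  Ft 9.09 Fr -0.56 Fz 4.9
40.7833 0.022479871765292415 [ 0.50589951 -0.09484718  0.07844297]
```

```bash
python3 -c "
from sw import *
sweep(.37,.63,.01)"
```

```text
0.370 act 0.352 r 0.1487  Ft 10.19 Fr 0.19 Fz 5.7
0.380 act 0.361 r 0.1486  Ft 10.50 Fr 0.58 Fz 5.9
0.390 act 0.370 r 0.1487  Ft 10.54 Fr -0.27 Fz 4.9
0.400 act 0.377 r 0.1487  Ft 11.43 Fr 1.03 Fz 5.6
0.410 act 0.381 r 0.1487  Ft 13.15 Fr -0.10 Fz 6.1
0.420 act 0.385 r 0.1487  Ft 16.50 Fr 0.67 Fz 7.1
0.430 act 0.407 r 0.1487  Ft 9.96 Fr 0.08 Fz 6.2
0.440 act 0.414 r 0.1488  Ft 13.13 Fr 0.21 Fz 6.8
0.450 act 0.438 r 0.1488  Ft 5.66 Fr 0.24 Fz 5.4
0.460 act 0.446 r 0.1488  Ft 8.80 Fr 0.71 Fz 6.1
0.470 act 0.457 r 0.1488  Ft 6.78 Fr 0.42 Fz 3.6
0.480 act 0.468 r 0.1488  Ft 7.08 Fr 0.72 Fz 7.9
0.490 act 0.475 r 0.1488  Ft 8.71 Fr -0.21 Fz 5.5
0.500 act 0.482 r 0.1488  Ft 9.43 Fr 0.06 Fz 6.3
0.510 act 0.490 r 0.1488  Ft 11.16 Fr -0.42 Fz 6.7
0.520 act 0.499 r 0.1488  Ft 11.16 Fr -0.42 Fz 6.5
0.530 act 0.506 r 0.1488  Ft 12.50 Fr 0.05 Fz 7.0
0.540 act 0.511 r 0.1489  Ft 14.34 Fr -0.27 Fz 7.9
0.550 act 0.524 r 0.1489  Ft 12.88 Fr 0.43 Fz 8.0
0.560 act 0.529 r 0.1489  Ft 14.50 Fr -1.45 Fz 8.5
0.570 act 0.532 r 0.1489  Ft 16.64 Fr -0.35 Fz 9.5
0.580 act 0.562 r 0.1489  Ft 8.05 Fr 0.57 Fz 5.9
0.590 act 0.570 r 0.1489  Ft 10.43 Fr 0.04 Fz 7.5
0.600 act 0.588 r 0.1489  Ft 6.80 Fr 0.09 Fz 5.5
0.610 act 0.598 r 0.1489  Ft 7.05 Fr 0.01 Fz 7.1
0.620 act 0.606 r 0.1489  Ft 8.03 Fr -0.16 Fz 7.2
0.630 act 0.611 r 0.1489  Ft 10.07 Fr -0.07 Fz 8.3
47.5333 0.022625477021617536 [ 0.50898931 -0.13407793  0.07842117]
```

```bash
python3 -c "
from sw import *
sweep(.64,.74,.01)"
```

```text
0.640 act 0.618 r 0.1489  Ft 10.99 Fr -0.75 Fz 8.0
0.650 act 0.628 r 0.1489  Ft 10.90 Fr 0.16 Fz 7.7
0.660 act 0.636 r 0.1489  Ft 11.82 Fr 0.04 Fz 7.6
0.670 act 0.643 r 0.1490  Ft 12.16 Fr 0.27 Fz 8.7
0.680 act 0.647 r 0.1490  Ft 14.58 Fr -0.65 Fz 9.6
0.690 act 0.650 r 0.1490  Ft 17.70 Fr -0.28 Fz 10.2
0.700 act 0.654 r 0.1490  Ft 19.95 Fr -0.05 Fz 11.6
0.710 act 0.690 r 0.1490  Ft 8.90 Fr 1.10 Fz 6.6
0.720 act 0.700 r 0.1490  Ft 10.40 Fr -0.15 Fz 7.5
0.730 act 0.719 r 0.1490  Ft 5.18 Fr -0.26 Fz 6.6
0.740 act 0.727 r 0.1490  Ft 7.43 Fr -0.38 Fz 6.9
50.2833 0.022147762105153405 [ 0.51355032 -0.15067848  0.07842104]
```

```bash
python3 -c "
from sw import *
r.sleep(.8); print(monitor.current_finger_gap(),monitor.current_grasp_force(),monitor.current_eef_pos(),monitor.current_contact_force())
im,d=eyes.capture('scene'); cv2.imwrite('pics/end.png',cv2.resize(im[100:330,90:410,::-1],None,fx=2,fy=2))"
```

```text
0.02217541642322353 69.23557162284851 [ 0.51348022 -0.15054784  0.07839553] [-2.86781122  6.86205885  5.08858525]
```

View pics/end.png

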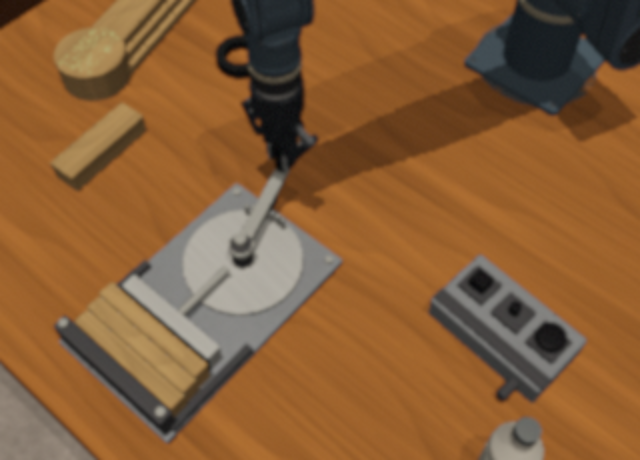

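The gripper holds the post at (285,165), the lever has swung round, and the tape, offcut and bottle are where they were.

```bash
python3 -c "
from cell import r
print(r.job_done())"
```

```text
the job is handed in; nothing more can be done
None
```

I pressed the three buttons fully home in order (mushroom, square, narrow), swung the lever through exactly four clicks with the gripper still holding it, left the tape, glue and offcut undisturbed, and handed the job in at about 51 s.

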